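Load the vacuum holding fixture and swing the magnifier over it

ROBOT

A 6-joint arm with a two-finger parallel gripper is mounted at the origin on the work surface. World frame = base frame: x ahead of the robot, y to its left, z up, the work surface at z = 0. Lengths are in m, angles in rad, forces in N, time in s.
With the tool pointing down it reaches from about 0.325 to 0.9 m from the base axis. Payload 6.1 kg.
Tool frame: the origin (TCP) lies midway between the tips of the shut fingers; the grasp point (between the pads) lies 19 mm behind it (manip.hold_point_z is the distance from the TCP to the grasp point, in m); z points along the fingers, y is the line along which they close (so a half turn about z gives the same grasp; the last joint's range is limited). The gripper opens to 85 mm and grips with 20 to 120 N. Pads are 22 mm wide; open, the fingers measure 114 mm over their backs; the gripper's body (76 mm by 85 mm) begins 54 mm behind the grasp point. The pads swing forward as they close: fully open they stand 13 mm farther back than shut.
Start: joints at [1.209, 0.22, 1.526, -0, 1.395, -0.126], TCP at [0.146, 0.608, 0.231] pointing down, gripper open.
Joint ranges: [-2.98, 2.98], [-0.91, 2.08], [0.09, 2.57], [-1.24, 4.39], [0.2, 2.65], [-2.68, 2.68]. Speed limits (rad/s): [2.57, 2.57, 3.01, 3.14, 3.14, 3.14].

INTERFACE

Orientations are given as [roll, pitch, yaw] about the fixed x, y, z axes, in that order (R = Rz(yaw) Ry(pitch) Rx(roll)).
In Python, from cell import manip gives the robot as it stands. The module is installed in compiled form; this text tells all that it offers. Calls block until the motion is done:
- manip.movep(position, orientation): joint-space move of the TCP to a pose.
- manip.line_to(position, max_speed=0.15, rotation=None, contact_N=None): straight line of the TCP; rotation=None keeps the orientation; max_speed is the mean speed in m/s. With contact_N (N) it stops when the force on the tool has changed by that much, and returns True; else False.
- manip.move_j(angles): joint-space move.
- manip.grip(opening, effort=None): opening from 0.0 (shut) to 1.0 (fully open); effort is the grip in N (None keeps the last); returns when the fingers have stopped.
- manip.hold(seconds).
- manip.inverse_kinematics(position, orientation): joint angles nearest the present ones, or None.
- manip.sense(): the state.
- manip.camera(name): name is "scene" or "top"; returns (picture, depth): 420x560x3 uint8, blue, green, red; 420x560 float32, m along the optical axis (not along the pixel's ray), 0 where there is no reading.
- manip.camera_model(name): a dict with "fovy" (degrees; the focal length in pixels is half the picture's height over the tangent of half this angle, whatever the lens; pixels are square), "cx", "cy" (the principal point, pixels), "R" (3x3) and "t" (3): a world point X has camera coordinates R X + t. Camera axes: x right, y down, z forward; pixel columns grow to the right and rows downward; lengths in m; the calibration is good to about 2 mm. A picture is of the moment at which its call begins. camera_model takes no time and is no camera call.
A pose or a line that the arm cannot do raises manip.IKError and nothing moves.
- manip.close_job(): hands the job in; it is judged then, once.
Trained networks look in the newest picture that a camera, given by its name, has taken for a name from the list of things; names that differ only in an ending like _2 or _b are one class to them, and where a whole thing is asked for, a point or a joint stands for the part that bears it (a point fixed in the world has none). Each returns a list of dicts, best first, with "score" (0 to 1); they miss things now and then, are a little off and sometimes report something else, mostly with a low value. They report only what shows in the picture. A call takes as long as a camera call. They do not tell look-alikes from the thing itself.
- manip.recognise(target, camera): "location" ([column, row] in pixels, amid what is visible of it).
The state is a dict: "clock": time; "qpos": joint angles; "dq": joint speeds; "joint_torque": joint torques, N m; "position": TCP position; "orientation": TCP orientation; "force": force on the tool from outside, world axes, zero at the start; "moment": the same for the moment, N m; "grip_width": opening from 0.0 (shut) to 1.0 (fully open); "grip_force": force on a finger pad.
Only numpy, scipy, OpenCV 4.12 (cv2) and the standard library are available. Lean on these libraries where they do the work, as an engineer would, in place of code of your own. Each camera call takes 0.05 s, during which the arm holds its last target. There are 200 camera calls.

TASK

Swing the bench magnifier by its black knob well clear of the holding fixture, then lay every housing shell flat and fully home in a pocket of the fixture, nose in the narrow end. With all of them seated, give the red hand-pump lever three full strokes, all the way down and back up each time, to draw the vacuum, then swing the magnifier back and leave its lens centred over the row of pockets, shells still home and the other things on the bench where they are.

Things in the scene. Friction and masses are not known exactly. Their poses are not given: they have to be found in the camera images.
- elbow_pivot (a point): elbow swivel's axis on the bench magnifier's white two-link arm (level links, 250 to 330 mm above the table; elbow to shoulder 340 mm, elbow to lens centre 360 mm). The shoulder, also a stiff upright swivel (friction 1.2 N m, range 1.7 rad), sits on a fixed column 34 mm thick with a white round foot at the back left
- lamp_elbow (a joint): elbow swivel (upright hinge), rad: at 0 the second link (elbow to lens) would run straight on from the first (shoulder to elbow); grows as it folds, the second link turning clockwise seen from above; range 0 to 2.6. Stiff, friction 0.7 N m: it stays where it is left; the knob is drawn along with about 4 to 10 N
- lens (a point): centre of the magnifier's round lens (ring-light head 184 mm across, white, from 235 to 265 mm above the table)
- lamp_knob (a point): upright round black knob on top of the head's rim, on the side away from the elbow: 26 mm thick, top 307 mm above the table; the point is its middle, 291 mm up, and 77 mm farther from the elbow than the lens centre on the same straight line. It can turn between the fingers; it is fixed to the head
- fixture: vacuum holding fixture, fixed: aluminium base 330 mm (y) by 235 mm (x -62 to +172 mm), 12 mm high; on it a blue-grey nest plate 117 (x) by 309 mm (y) centred on the origin, top 32 mm above the table, four black-floored pockets in a row along y; behind it at x = +135 mm a blue hand pump with a lever. Origin: on the table under the middle of the nest plate. x points away from the robot
- nest0 (a point): leftmost (+y) pocket, 10 mm deep, a shell's outline plus 2.5 mm all round (body part 51 mm wide, x -44.5 to +13.5 mm; nose part 35 mm wide, x to +44.5 mm). Point: on the pocket floor, 22 mm above the table, where a seated shell's origin belongs; x points the way the nose must point, away from the robot. Pitch 76 mm; a seated shell stands 18 mm out of the plate
- nest1 (a point): second from left pocket, 10 mm deep, a shell's outline plus 2.5 mm all round (body part 51 mm wide, x -44.5 to +13.5 mm; nose part 35 mm wide, x to +44.5 mm). Point: on the pocket floor, 22 mm above the table, where a seated shell's origin belongs; x points the way the nose must point, away from the robot. Pitch 76 mm; a seated shell stands 18 mm out of the plate
- nest2 (a point): third from left pocket, 10 mm deep, a shell's outline plus 2.5 mm all round (body part 51 mm wide, x -44.5 to +13.5 mm; nose part 35 mm wide, x to +44.5 mm). Point: on the pocket floor, 22 mm above the table, where a seated shell's origin belongs; x points the way the nose must point, away from the robot. Pitch 76 mm; a seated shell stands 18 mm out of the plate
- nest3 (a point): rightmost (-y) pocket, 10 mm deep, a shell's outline plus 2.5 mm all round (body part 51 mm wide, x -44.5 to +13.5 mm; nose part 35 mm wide, x to +44.5 mm). Point: on the pocket floor, 22 mm above the table, where a seated shell's origin belongs; x points the way the nose must point, away from the robot. Pitch 76 mm; a seated shell stands 18 mm out of the plate
- plate_mid (a point): middle of the row of pockets: centre of the nest plate's top face, 32 mm above the table
- pump_lever (a joint): pump lever, rad: 0 fully up (it stands 0.25 rad above level), 0.5 fully down (0.25 rad below level); sprung, it follows the hand back up by itself; needs about 4 N at the grip to start and about 12 N fully down
- lever_pivot (a point): pivot of the pump lever, 130 mm above the table; the lever runs from it in the fixture's -y direction and swings in the upright plane of the fixture's y and z
- lever_grip (a point): middle of the red round lever grip (28 mm thick, about 115 mm long), on its axis, 190 mm from the pivot along the lever
- mat: green bench mat 300 mm (x) by 260 mm (y), 2 mm thick, fixed, where the shells start. Origin: centre of its underside
- shell1: housing shell, off-white, open side down, 84 mm long, 28 mm tall, 0.09 kg: broad body 46 mm wide (x -42 to +11 mm), narrow nose 30 mm wide (x up to +42 mm) with a teal patch on top; black window and green dot on the body. Origin: middle of the 84 mm length, on the underside; x points to the nose, z up. Starts on the green mat. May be absent (then always None)
- shell2: housing shell, off-white, open side down, 84 mm long, 28 mm tall, 0.09 kg: broad body 46 mm wide (x -42 to +11 mm), narrow nose 30 mm wide (x up to +42 mm) with a teal patch on top; black window and green dot on the body. Origin: middle of the 84 mm length, on the underside; x points to the nose, z up. Starts on the green mat. May be absent (then always None)
- shell3: housing shell, off-white, open side down, 84 mm long, 28 mm tall, 0.09 kg: broad body 46 mm wide (x -42 to +11 mm), narrow nose 30 mm wide (x up to +42 mm) with a teal patch on top; black window and green dot on the body. Origin: middle of the 84 mm length, on the underside; x points to the nose, z up. Starts on the green mat. May be absent (then always None)
- shell4: housing shell, off-white, open side down, 84 mm long, 28 mm tall, 0.09 kg: broad body 46 mm wide (x -42 to +11 mm), narrow nose 30 mm wide (x up to +42 mm) with a teal patch on top; black window and green dot on the body. Origin: middle of the 84 mm length, on the underside; x points to the nose, z up. Starts on the green mat. May be absent (then always None)
- wash_bottle: bystander: white bottle with red cap, 64 mm across, 170 mm high; origin under its centre
- label_roll: bystander: roll of labels lying flat, 100 mm across, 55 mm high, hole 40 mm; origin under its centre
- caliper: bystander: digital caliper, 200 mm long along its y, up to 13 mm high; origin under its beam's middle
- carton: bystander: white carton 100 by 140 mm, 60 mm high; origin under its centre
- driver: bystander: screwdriver with yellow handle, 190 mm, lying flat; origin at its middle underneath
Not all that is in view belongs to the job. Leave any blue or orange look-alike of the shell3 alone.

How it is judged:
On the way, in this order (a step that is already met when the one before it is completed fails the run):
1. the magnifier head is swung clear: lens more than 0.20 m (level) from the middle of the nest plate (horizontal distance between lens and plate_mid above 0.2 m), for 0.2 s.
2. every shell present lies flat on the floor of a pocket ((distance between shell1 and nest0 below 0.007 m or distance between shell1 and nest1 below 0.007 m or distance between shell1 and nest2 below 0.007 m or distance between shell1 and nest3 below 0.007 m) and angle between each of shell1, shell2, shell3, shell4's own z axis and vertical below 0.06 rad and (distance between shell2 and nest0 below 0.007 m or distance between shell2 and nest1 below 0.007 m or distance between shell2 and nest2 below 0.007 m or distance between shell2 and nest3 below 0.007 m) and (distance between shell3 and nest0 below 0.007 m or distance between shell3 and nest1 below 0.007 m or distance between shell3 and nest2 below 0.007 m or distance between shell3 and nest3 below 0.007 m) and (distance between shell4 and nest0 below 0.007 m or distance between shell4 and nest1 below 0.007 m or distance between shell4 and nest2 below 0.007 m or distance between shell4 and nest3 below 0.007 m)), for 0.3 s.
3. first pump stroke: lever pressed fully down (over 0.40 rad) (value of joint pump_lever above 0.4 rad), for 0.05 s.
4. lever back up after the first stroke (under 0.08 rad) (value of joint pump_lever below 0.08 rad), for 0.05 s.
5. second pump stroke: lever pressed fully down (over 0.40 rad) (value of joint pump_lever above 0.4 rad), for 0.05 s.
6. lever back up after the second stroke (under 0.08 rad) (value of joint pump_lever below 0.08 rad), for 0.05 s.
7. third pump stroke: lever pressed fully down (over 0.40 rad) (value of joint pump_lever above 0.4 rad), for 0.05 s.
8. lever back up after the third stroke (under 0.08 rad) (value of joint pump_lever below 0.08 rad), for 0.05 s.
9. the lens is swung over the middle of the nest plate (within 35 mm, level) (horizontal distance between lens and plate_mid below 0.035 m), for 0.2 s.
At the end, for the whole second after the job is handed in: every shell present rests flat in a pocket (origin within 7 mm of the pocket point, tilted under 0.06 rad), the lens stands within 35 mm (level distance) of the middle of the nest plate, the lever is up (under 0.08 rad), and all is at rest (all of step 2 and horizontal distance between lens and plate_mid below 0.035 m and value of joint pump_lever below 0.08 rad and linear speed of each of shell1, shell2, shell3, shell4 below 0.02 m/s and velocity of joint lamp_elbow below 0.05 rad/s); the robot touches nothing.
It fails at once if another thing on the bench is shifted by more than 60 mm (distance of any of wash_bottle, label_roll, caliper, carton, driver from where it was at the start of the episode above 0.06 m).
Of shell1, shell2, shell3, shell4 only 3 to 4 are there at a start; the rules pass over those that are not, and their reading is None.
At some moment in a run one of shell1, shell2, shell3, shell4 may be knocked a few centimetres aside while the robot is not near it.
Once in a run the grip may slacken for a moment while it holds something.
It also fails if it takes over 210 s, if anything falls off the work surface, if the arm or the gripper's body presses on something with over 40 N, if the wrist force passes 120 N, or if a joint passes its speed limit or range.

## Working session

There is one attempt and no reset: what is moved stays moved. The work goes in short steps, each a Python script; the robot and the scene stay as the last script left them, time stands still between calls to the robot, and variables do not carry over. Pictures are saved under pics/ and viewed, at most 14 in all, crops included, and the job is handed in when it is done.

```bash
mkdir -p pics; ls
cat > h.py <<'E'
import numpy as np, cv2
from cell import manip
def cam(n):
    p,d=manip.camera(n); return p,d
def pix2w(n,u,v,depth=None,z=None):
    m=manip.camera_model(n); f=210/np.tan(np.radians(m["fovy"])/2)
    R=np.array(m["R"]);t=np.array(m["t"])
    r=np.array([(u-m["cx"])/f,(v-m["cy"])/f,1.0])
    o=-R.T@t; d=R.T@r
    s=depth if depth is not None else (z-o[2])/d[2]
    return o+s*d
def w2pix(n,X):
    m=manip.camera_model(n); f=210/np.tan(np.radians(m["fovy"])/2)
    c=np.array(m["R"])@np.array(X)+np.array(m["t"])
    return np.array([f*c[0]/c[2]+m["cx"],f*c[1]/c[2]+m["cy"]])
E
python3 - <<'E'
from h import *
for n in ("top","scene"):
    p,d=cam(n); cv2.imwrite(f"pics/{n}0.png",p); np.save(f"{n}0.npy",d)
    m=manip.camera_model(n); print(n,m["fovy"],m["cx"],m["cy"],-np.array(m["R"]).T@np.array(m["t"])); print(np.round(m["R"],3))
    for k in ("lens","lamp_knob","elbow_pivot","fixture","nest0","mat","shell1","lever_grip","wash_bottle","label_roll","caliper","carton","driver"):
        try:
            r=manip.recognise(k,n)
            print(k,[(np.round(x["location"]).astype(int).tolist(),round(x["score"],2), np.round(pix2w(n,*x["location"],depth=float(d[int(x["location"][1]),int(x["location"][0])])),3).tolist()) for x in r[:6]])
        except Exception as e: print(k,e)
print(manip.sense()["clock"],manip.hold_point_z)
E
```

```text
pics
top 45.01979470032212 282.28457348763476 201.53213805598722 [ 0.27126378 -0.08124776  1.81124244]
[[-0.017 -1.     0.012]
 [-0.99   0.015 -0.138]
 [ 0.138 -0.014 -0.99 ]]
lens [([148, 163], 0.7, [0.662, 0.364, 0.052]), ([226, 188], 0.63, [0.533, 0.07, 0.249]), ([258, 178], 0.41, [0.562, -0.028, 0.257])]
lamp_knob [([224, 189], 0.58, [0.531, 0.076, 0.253]), ([160, 231], 0.47, [0.425, 0.334, -0.007])]
elbow_pivot [([230, 188], 0.62, [0.534, 0.06, 0.252])]
fixture [([251, 176], 0.95, [0.567, -0.008, 0.272])]
nest0 [([257, 177], 0.86, [0.566, -0.026, 0.259])]
mat [([347, 208], 0.78, [0.499, -0.34, 0.002])]
shell1 [([191, 267], 0.74, [0.296, 0.216, 0.024]), ([323, 187], 0.73, [0.57, -0.252, 0.025]), ([334, 271], 0.59, [0.273, -0.284, 0.03]), ([358, 188], 0.57, [0.564, -0.377, 0.035]), ([376, 279], 0.54, [0.242, -0.429, 0.028]), ([328, 225], 0.51, [0.434, -0.266, 0.032])]
lever_grip [([246, 156], 0.92, [0.651, 0.011, 0.187]), ([238, 247], 0.47, [0.362, 0.052, 0.016])]
wash_bottle [([322, 140], 0.6, [0.719, -0.246, 0.123])]
label_roll [([151, 232], 0.74, [0.419, 0.361, 0.004])]
caliper
[... 822 characters left out ...]
, -0.34, 0.002]), ([303, 156], 0.51, [0.538, 0.077, 0.25])]
shell1 [([227, 291], 0.86, [0.427, -0.271, 0.03]), ([262, 344], 0.84, [0.564, -0.382, 0.031]), ([172, 278], 0.8, [0.266, -0.279, 0.026]), ([277, 302], 0.55, [0.569, -0.258, 0.025]), ([236, 144], 0.53, [0.296, 0.205, 0.028])]
lever_grip [([335, 196], 0.7, [0.648, 0.02, 0.183])]
wash_bottle [([277, 306], 0.73, [0.573, -0.271, 0.032]), ([340, 317], 0.6, [0.737, -0.277, 0.117])]
label_roll [([286, 118], 0.91, [0.418, 0.363, 0.015])]
caliper [([240, 197], 0.62, [0.364, 0.029, 0.014])]
carton [([362, 133], 0.8, [0.678, 0.342, 0.059]), ([313, 218], 0.45, [0.598, 0.026, 0.012])]
driver [([172, 394], 0.97, [0.381, -0.563, 0.023])]
1.4 0.0187
```

View pics/top0.png

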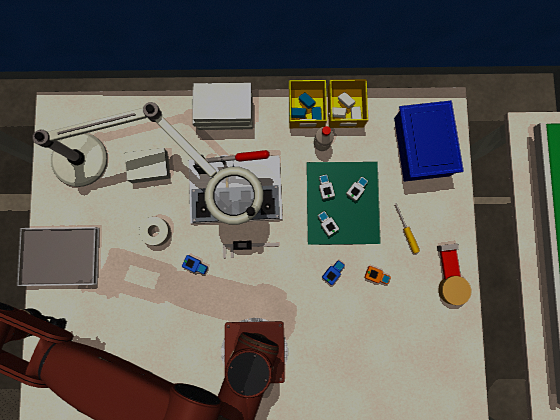

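View pics/scene0.png

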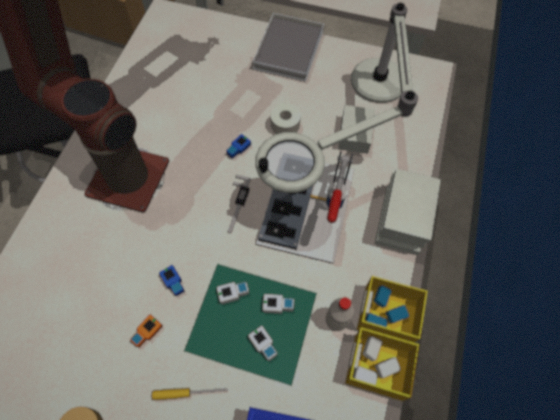

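Top view: the three white shells are on the mat at (326,187), (357,188) and (328,225). The look-alikes are blue at (195,265) and (333,272), and orange at (377,275). The white pieces in the bin at (347,100) aren't on the mat, so I leave them. The lens ring is at (234,195), the knob near (250,211), the elbow at (151,110) and the shoulder at (41,137).

Run:
```python
from h import *
p=cv2.imread("pics/top0.png"); d=np.load("top0.npy")
c=np.hstack([cv2.resize(p[140:260,160:280],(390,390),interpolation=cv2.INTER_CUBIC),cv2.resize(p[150:270,280:400],(390,390),interpolation=cv2.INTER_CUBIC)])
cv2.imwrite("pics/crop0.png",c)
m=manip.camera_model("top"); v,u=np.mgrid[:420,:560]; f=210/np.tan(np.radians(m["fovy"])/2)
P=np.stack([(u-m["cx"])/f*d,(v-m["cy"])/f*d,d],-1)-np.array(m["t"]); W=P@np.array(m["R"])
np.save("W0.npy",W)
# ring: white high pixels near
hsv=cv2.cvtColor(p,cv2.COLOR_BGR2HSV)
reg=(u>195)&(u<275)&(v>155)&(v<232)
ring=reg&(W[...,2]>.25)&(W[...,2]<.28)&(d>0)
pts=cv2.findNonZero((ring&(hsv[...,2]>120)).astype(np.uint8))
(cu,cv),r=cv2.minEnclosingCircle(pts); print("ring",ring.sum(),cu,cv,r)
X=W[ring][:,:2];A=np.c_[X,np.ones(len(X))]
s=np.linalg.lstsq(A,(X**2).sum(1),rcond=None)[0];print("circ",s[:2]/2, "bbox mid",(X.min(0)+X.max(0))/2,X.max(0)-X.min(0))
k=reg&(W[...,2]>.285)&(d>0);print("knob",k.sum(),W[k].mean(0) if k.any() else 0, u[k].mean(),v[k].mean())
for nm,(a,b) in dict(E=(151,110),S=(41,137)).items():
    q=(abs(u-a)<9)&(abs(v-b)<9)&(W[...,2]>.29)&(d>0); print(nm,q.sum(),np.median(W[q],0),W[q].max(0),W[q].min(0), pix2w("top",a,b,z=.33))
```

```text
ring 2488 224.20750427246094 185.14854431152344 40.562408447265625
circ [0.52328556 0.05883235] bbox mid [0.52647626 0.05893092] [0.21159662 0.20567341]
knob 61 [ 0.45496466 -0.00676546  0.30508805] 250.39344262295083 210.81967213114754
E 243 [0.76548416 0.29329473 0.31487598] [0.79452112 0.32261829 0.33663755] [0.74621025 0.27058726 0.29040085] [0.76299738 0.28937303 0.33      ]
S 233 [0.68533177 0.61889797 0.31521817] [0.71173506 0.6486571  0.3342868 ] [0.66524732 0.60022779 0.29010783] [0.68356903 0.61539887 0.33      ]
```

View pics/crop0.png

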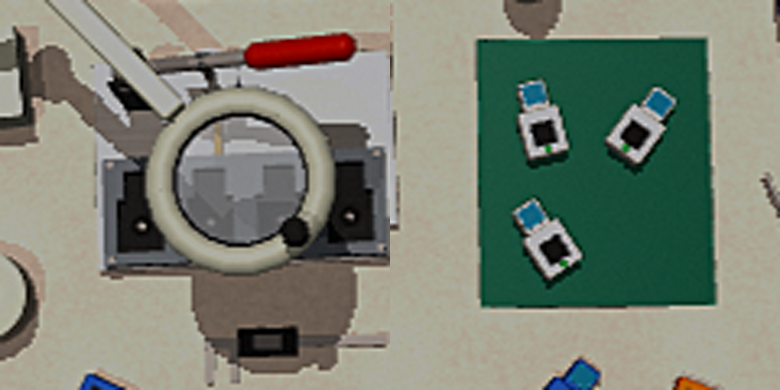

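The crop confirms three white shells with teal noses on the mat, and the black knob on the ring's lower right at crop (295,232). The elbow-to-knob distance of 0.429 m and shoulder-to-elbow of 0.336 m match the given sizes. Next I fold the lamp to the left, away from the mat.

```bash
cat >> h.py <<'E'
def rpy(yaw): return [np.pi,0,yaw]
def st(): 
    s=manip.sense(); return round(s["clock"],2),np.round(s["position"],4).tolist(),np.round(s["orientation"],3).tolist(),np.round(s["force"],1).tolist(),round(s["grip_width"],3),round(s["grip_force"],1)
E
python3 - <<'E'
from h import *
print(st())
E_=np.array([.764,.291]);K=np.array([.452,-.010]);z=.278
a0=np.arctan2(*(K-E_)[::-1]); r=np.linalg.norm(K-E_)
p=manip.sense()["position"]
manip.line_to([p[0],p[1],.40],.3)
y0=np.radians(44)
manip.movep([*K,.38],rpy(y0)); print(st())
print(manip.line_to([*K,z],.15,contact_N=8),st())
manip.grip(0.0,40); print(st())
for i in range(1,7):
    a=a0-np.radians(49)*i/6
    q=E_+.437*np.array([np.cos(a),np.sin(a)]) if i>0 else K
    q=E_+r*np.array([np.cos(a),np.sin(a)])
    manip.line_to([*q,z],.12,rotation=rpy(y0-np.radians(49)*i/6)); print(st())
    if manip.sense()["grip_width"]<.15: manip.grip(0.0,40)
manip.grip(0.75); manip.hold(.2)
manip.line_to([*q,.40],.2); print(st())
E
```

```text
(1.4, [0.146, 0.6077, 0.2313], [3.142, 0.0, 2.906], [0.1, 0.1, -0.0], 1.002, 0.0)
(4.56, [0.4521, -0.0094, 0.38], [-3.141, -0.0, 0.769], [-0.5, -0.4, -0.1], 1.001, 0.0)
False (5.39, [0.4525, -0.01, 0.279], [3.14, -0.001, 0.768], [-0.4, 0.1, -0.3], 0.999, 0.0)
(5.97, [0.4521, -0.01, 0.2784], [3.141, -0.0, 0.768], [-0.9, 0.6, 3.5], 0.293, 39.9)
(6.63, [0.4126, 0.0374, 0.2784], [3.141, -0.0, 0.627], [-1.5, 0.8, 4.9], 0.288, 40.2)
(7.3, [0.3803, 0.09, 0.2784], [-3.141, -0.001, 0.484], [-1.1, 1.2, 5.7], 0.29, 40.3)
(7.97, [0.3557, 0.1468, 0.2784], [-3.141, -0.001, 0.342], [-2.7, 2.5, 5.5], 0.288, 40.4)
(8.63, [0.3394, 0.2065, 0.2784], [-3.141, -0.001, 0.199], [-1.4, 2.0, 5.9], 0.292, 40.4)
(9.3, [0.3318, 0.268, 0.2784], [-3.14, -0.001, 0.057], [-2.1, 1.9, 4.4], 0.288, 40.4)
(9.97, [0.3328, 0.33, 0.2784], [-3.14, -0.0, -0.085], [-1.4, 2.9, 5.6], 0.288, 40.4)
(11.38, [0.3318, 0.3288, 0.3987], [3.14, 0.001, -0.087], [-0.8, -0.1, -0.0], 0.749, 0.0)
```

```bash
cat >> h.py <<'E'
def cloud(n,d):
    m=manip.camera_model(n); v,u=np.mgrid[:420,:560]; f=210/np.tan(np.radians(m["fovy"])/2)
    P=np.stack([(u-m["cx"])/f*d,(v-m["cy"])/f*d,d],-1)-np.array(m["t"]); return P@np.array(m["R"])
E
python3 - <<'E'
from h import *
p,d=cam("top"); cv2.imwrite("pics/top1.png",p); np.save("top1.npy",d)
q,e=cam("scene"); cv2.imwrite("pics/scene1.png",q); np.save("scene1.npy",e)
a=cv2.resize(p[135:255,170:290],(480,480),interpolation=cv2.INTER_CUBIC)
W=cloud("top",d)[135:255,170:290,2]
b=cv2.resize(q[130:280,200:300+50],(480//1,480),interpolation=cv2.INTER_CUBIC)[:,:300]
cv2.imwrite("pics/crop1.png",np.hstack([a,b]))
E
```

```text
(no output)
```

View pics/crop1.png

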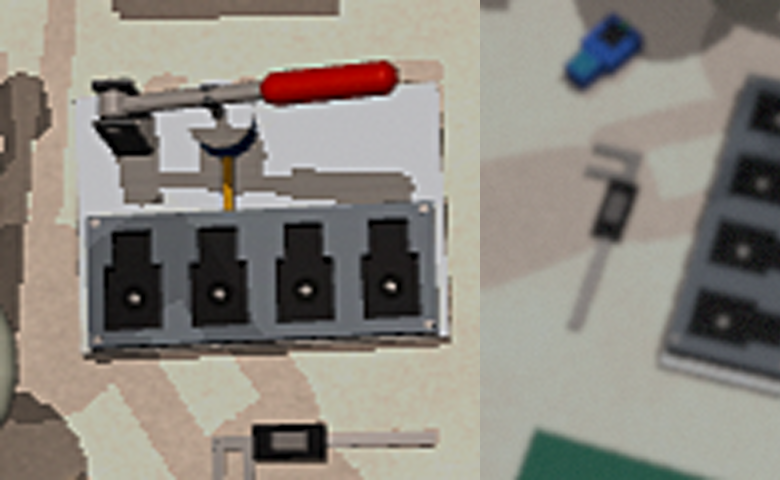

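View pics/top1.png

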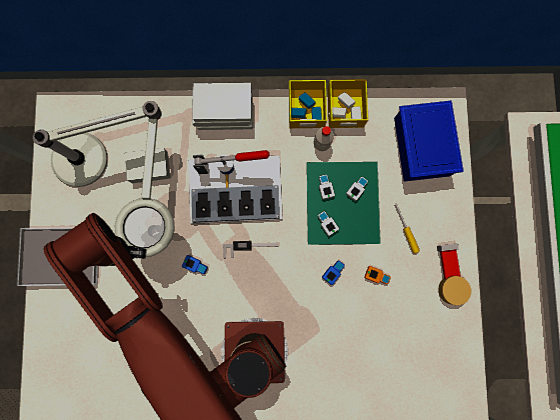

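The top view shows four empty pockets at (203,204), (225,203), (246,202) and (268,201). The lens is parked at (144,222), and the shells haven't moved. Next is a silhouette fit of the fixture and shells.

```bash
cat > fit.py <<'E'
from h import *
from scipy.optimize import minimize
SC=4
def box(x0,x1,y0,y1,z0,z1): return np.array([[x,y,z] for x in(x0,x1) for y in(y0,y1) for z in(z0,z1)])
def place(B,q):
    c,s=np.cos(q[2]),np.sin(q[2]); B=np.array(B)
    return np.c_[q[0]+c*B[:,0]-s*B[:,1],q[1]+s*B[:,0]+c*B[:,1],B[:,2]]
def proj(n,X):
    m=manip.camera_model(n); f=210/np.tan(np.radians(m["fovy"])/2)
    c=X@np.array(m["R"]).T+np.array(m["t"])
    return np.c_[f*c[:,0]/c[:,2]+m["cx"],f*c[:,1]/c[:,2]+m["cy"]]
def sil(n,boxes,q,roi):
    u0,v0,u1,v1=roi; I=np.zeros(((v1-v0)*SC,(u1-u0)*SC),np.uint8)
    for B in boxes:
        P=((proj(n,place(B,q))-[u0,v0]+.5)*SC-.5)
        h=cv2.convexHull(np.round(P*16).astype(np.int32))
        cv2.fillPoly(I,[h],255,shift=4)
    return cv2.resize(I,(u1-u0,v1-v0),interpolation=cv2.INTER_AREA)/255.
def fit(obs,boxes,q0,step=(.01,.01,.15)):
    # obs: list of (cam, mask(full, float), roi)
    def cost(q):
        t=0
        for n,M,r in obs:
            S=sil(n,boxes,q,r); m=M[r[1]:r[3],r[0]:r[2]]
            t+=1-np.minimum(S,m).sum()/np.maximum(S,m).sum()
        return t/len(obs)
    best=None
    for k in range(2):
        q=np.array(q0 if best is None else best.x)
        sx=np.vstack([q]+[q+np.eye(3)[i]*step[i]/(1+3*k) for i in range(3)])
        best=minimize(cost,q,method="Nelder-Mead",options=dict(initial_simplex=sx,xatol=2e-4,fatol=1e-5))
    return best.x,best.fun
def shellboxes(z): return [box(-.042,.011,-.023,.023,z,z+.028),box(.011,.042,-.015,.015,z,z+.028)]
def roi(n,c,r,z=.02):
    P=proj(n,np.array([[c[0]+a*r,c[1]+b*r,z] for a in(-1,1) for b in(-1,1)]))
    return [*np.floor(P.min(0)).astype(int),*np.ceil(P.max(0)).astype(int)]
def matmask(p):
    h=cv2.cvtColor(p,cv2.COLOR_BGR2HSV)
    g=(h[...,0]>60)&(h[...,0]<92)&(h[...,1]>110)&(h[...,2]<150)
    return (~g)
def comp(M,r,c):
    R=np.zeros(M.shape,np.uint8); R[r[1]:r[3],r[0]:r[2]]=M[r[1]:r[3],r[0]:r[2]]
    R=cv2.morphologyEx(R,cv2.MORPH_CLOSE,np.ones((3,3)))
    n,l,s,ce=cv2.connectedComponentsWithStats(R,connectivity=4)
    i=1+np.argmax(s[1:,4]); return (l==i).astype(float),s[i,4]
def fitshells(imgs,guesses,z=.002):
    out=[]
    for g in guesses:
        res=None
        ob=[]
        for n,p in imgs:
            r=roi(n,g,.062); M,a=comp(matmask(p),r,g); ob.append((n,M,r))
        c=[fit(ob,shellboxes(z),[g[0],g[1],y]) for y in np.arange(0,6.28,np.pi/3)]
        b=min(c,key=lambda t:t[1])
        out.append((np.round(b[0],4).tolist(),round(b[1],3),[np.round(fit([o],shellboxes(z),b[0],(.004,.004,.05))[0],4).tolist() for o in ob]))
    return out
def teal(p,n,q):
    # signed check: teal hue at nose
    u,v=np.round(proj(n,place([[.028,0,.03]],q))[0]).astype(int); return cv2.cvtColor(p[v:v+1,u:u+1],cv2.COLOR_BGR2HSV)[0,0].tolist()
E
cat > run1.py <<'E'
from fit import *
p=cv2.imread("pics/top1.png");q=cv2.imread("pics/scene1.png")
for o in fitshells([("top",p),("scene",q)],[(.565,-.258),(.565,-.378),(.43,-.268)]): print(o,teal(p,"top",o[0]))
mid=(.51,.03)
pb=[]
for i in range(4):
    y=.114-.076*i; pb+=[box(-.0445,.0135,y-.0255,y+.0255,.032,.032),box(.0135,.0445,y-.0175,y+.0175,.032,.032)]
pf=[]
for i in range(4):
    y=.114-.076*i; pf+=[box(-.0445,.0135,y-.0255,y+.0255,.022,.022),box(.0135,.0445,y-.0175,y+.0175,.022,.022)]
obs=[]
for n,im in(("top",p),("scene",q)):
    h=cv2.cvtColor(im,cv2.COLOR_BGR2HSV)
    r=roi(n,mid,.155,.03); r0=r
    dark=cv2.morphologyEx((h[...,2]<70).astype(np.uint8),cv2.MORPH_CLOSE,np.ones((3,3)))
    # keep within plate: polygon of guess enlarged
    S=np.zeros(dark.shape); S[r[1]:r[3],r[0]:r[2]]=sil(n,[box(-.054,.054,-.15,.15,.03,.03)],[*mid,.04],r)
    M=dark*(S>.5); obs.append((n,M.astype(float),r)); print(n,M.sum())
for nm,b in(("open",pb),("floor",pf)):
    print(nm,"both",fit(obs,b,[*mid,.04],(.01,.01,.05)))
    for o in obs: print(nm,o[0],fit([o],b,[*mid,.04],(.01,.01,.05)))
# plate outline
po=[]
for n,im in(("top",p),):
    h=cv2.cvtColor(im,cv2.COLOR_BGR2HSV); r=roi(n,mid,.2,.03)
    M=((h[...,2]<150)&((h[...,0]>95)&(h[...,0]<125)&(h[...,1]>35)|(h[...,2]<70))).astype(np.uint8)
    S=np.zeros(M.shape); S[r[1]:r[3],r[0]:r[2]]=sil(n,[box(-.07,.07,-.165,.165,.03,.03)],[*mid,.04],r)
    M=cv2.morphologyEx(M,cv2.MORPH_CLOSE,np.ones((3,3)))*(S>.5); po.append((n,M.astype(float),r)); 
    print("plate",fit(po,[box(-.0585,.0585,-.1545,.1545,.013,.032)],[*mid,.04],(.01,.01,.05)))
    print("platetop",fit(po,[box(-.0585,.0585,-.1545,.1545,.032,.032)],[*mid,.04],(.01,.01,.05)))
E
time python3 run1.py
```

```text
Traceback (most recent call last):
  File "run1.py", line 3, in <module>
    for o in fitshells([("top",p),("scene",q)],[(.565,-.258),(.565,-.378),(.43,-.268)]): print(o,teal(p,"top",o[0]))
             ~~~~~~~~~^^^^^^^^^^^^^^^^^^^^^^^^^^^^^^^^^^^^^^^^^^^^^^^^^^^^^^^^^^^^^^^^^
  File "fit.py", line 53, in fitshells
    c=[fit(ob,shellboxes(z),[g[0],g[1],y]) for y in np.arange(0,6.28,np.pi/3)]
       ~~~^^^^^^^^^^^^^^^^^^^^^^^^^^^^^^^^
  File "fit.py", line 31, in fit
    best=minimize(cost,q,method="Nelder-Mead",options=dict(initial_simplex=sx,xatol=2e-4,fatol=1e-5))
  File "fit.py", line 24, in cost
    S=sil(n,boxes,q,r); m=M[r[1]:r[3],r[0]:r[2]]
  File "fit.py", line 15, in sil
    P=((proj(n,place(B,q))-[u0,v0]+.5)*SC-.5)
        ~~~~^^^^^^^^^^^^^^
  File "fit.py", line 9, in proj
    m=manip.camera_model(n); f=210/np.tan(np.radians(m["fovy"])/2)
ValueError: time passes only in moves, steps and waits

real	0m2.806s
user	0m2.438s
sys	0m0.150s
```

Cache the camera model.

```bash
cat > patch.py <<'E'
s=open('h.py').read()
s=s.replace("from cell import manip\n","from cell import manip\nCM={n:manip.camera_model(n) for n in('top','scene')}\n",1)
a,b=s.split("def cam(n)",1); b=b.replace("manip.camera_model(n)","CM[n]"); open('h.py','w').write(a+"def cam(n)"+b)
s=open('fit.py').read().replace("manip.camera_model(n)","CM[n]"); open('fit.py','w').write(s)
E
python3 patch.py; time python3 run1.py
```

```text
([0.5743, -0.2616, 0.2305], np.float64(0.126), [[0.5749, -0.2622, 0.2138], [0.5718, -0.26, 0.2374]]) [98, 217, 146]
([0.5675, -0.377, -0.6555], np.float64(0.125), [[0.5684, -0.3773, -0.6612], [0.5656, -0.3752, -0.65]]) [98, 223, 143]
([0.4443, -0.2641, 0.555], np.float64(0.529), [[0.4443, -0.2641, 0.555], [0.4443, -0.2641, 0.555]]) [97, 220, 145]
top 1285
scene 1447
open both (array([0.51566429, 0.06220831, 0.0297545 ]), np.float64(0.1922771802963117))
open top (array([0.51692492, 0.06127549, 0.03406889]), np.float64(0.1667132488079206))
open scene (array([0.51430675, 0.06352559, 0.02531703]), np.float64(0.19165100601510487))
floor both (array([0.5168703 , 0.06317564, 0.02645981]), np.float64(0.25490937935604113))
floor top (array([0.51817979, 0.06198855, 0.03102947]), np.float64(0.16662043589017828))
floor scene (array([0.51333868, 0.06838019, 0.02296742]), np.float64(0.187638424509734))
plate (array([0.50897887, 0.04696261, 0.0353761 ]), np.float64(0.5164405708962814))
platetop (array([0.50634872, 0.04502608, 0.03319686]), np.float64(0.5092457153256813))
real	0m2.111s
user	0m2.612s
sys	0m0.107s
```

```bash
cat > patch.py <<'E'
s=open('fit.py').read()
s=s.replace("i=1+np.argmax(s[1:,4])","i=1+np.argmin(np.hypot(*(ce[1:]-[(r[0]+r[2])/2,(r[1]+r[3])/2]).T)+1e3*(s[1:,4]<60))")
open('fit.py','w').write(s)
s=open('run1.py').read().replace("mid=(.51,.03)","mid=(.516,.062)").replace("(.565,-.258),(.565,-.378),(.43,-.268)","(.574,-.261),(.567,-.377),(.44,-.265)")
s=s.replace("print(n,M.sum())","print(n,M.sum());D=im.copy();D[M>0]=(0,0,255);cv2.imwrite('pics/m_%s.png'%n,cv2.resize(D[r[1]-10:r[3]+10,r[0]-10:r[2]+10],(390,390)))")
s+="""
D=p.copy();D[po[0][1]>0]=(0,0,255);r=po[0][2]
D2=p.copy()
D2[matmask(p)&(np.hypot(*(np.mgrid[:420,:560]-np.array([205,340])[:,None,None]))<45)]=(0,0,255)
cv2.imwrite('pics/masks.png',np.hstack([cv2.imread('pics/m_scene.png'),cv2.resize(D[r[1]:r[3],r[0]:r[2]],(390,390)),])) 
"""
open('run1.py','w').write(s)
E
python3 patch.py; python3 run1.py
```

```text
([0.5743, -0.2616, 6.5137], np.float64(0.126), [[0.5747, -0.2624, 6.5113], [0.5718, -0.2601, 6.5226]]) [98, 217, 146]
([0.5675, -0.377, 5.6268], np.float64(0.125), [[0.5683, -0.3775, 5.6247], [0.5649, -0.3748, 5.6387]]) [98, 223, 143]
([0.4437, -0.2632, 0.557], np.float64(0.12), [[0.4443, -0.2636, 0.5726], [0.4397, -0.2624, 0.5607]]) [98, 214, 143]
top 1322
scene 1577
open both (array([0.51579749, 0.06215858, 0.03200662]), np.float64(0.09414040059565071))
open top (array([0.51663383, 0.06129696, 0.03322233]), np.float64(0.06282509099677347))
open scene (array([0.51396963, 0.06372939, 0.02761319]), np.float64(0.08513343319753075))
floor both (array([0.51717552, 0.06354765, 0.02851114]), np.float64(0.18289506516474108))
floor top (array([0.51807952, 0.06209907, 0.03170296]), np.float64(0.06330221198316333))
floor scene (array([0.51317723, 0.06901095, 0.03275351]), np.float64(0.09254184015217204))
plate (array([0.50826779, 0.06449388, 0.05232458]), np.float64(0.4984508371360671))
platetop (array([0.50629231, 0.06586497, 0.05923675]), np.float64(0.49178251773189074))
```

View pics/masks.png

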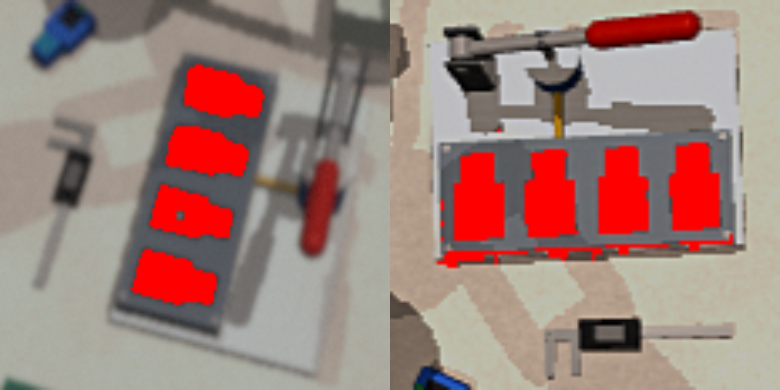

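The pocket masks fit well, giving a fixture pose of about (0.516, 0.062), yaw 0.032. All three shells have teal at the nose end. Moving the first shell to nest2.

```bash
cat > pp.py <<'E'
from fit import *
F=np.array([.5158,.0622,.032]); GX=-.012; HO=.010
def nest(i): return place([[0,.114-.076*i,.022]],F)[0]
def off(q,yaw,dx,dy=0): return np.array(q[:2])+[np.cos(yaw)*dx-np.sin(yaw)*dy,np.sin(yaw)*dx+np.cos(yaw)*dy]
def pick(q):
    yaw=(q[2]+np.pi)%(2*np.pi)-np.pi
    g=off(q,yaw,GX)
    manip.grip(1.0,40)
    manip.movep([*g,.22],rpy(yaw))
    manip.line_to([*g,.06],.25)
    print("down",manip.line_to([*g,.002+HO],.1,contact_N=8),st())
    manip.grip(0.0,40); print("grip",st())
    manip.line_to([*g,.16],.2); print("lift",st())
    return abs(manip.sense()["grip_width"]-.55)<.08
def putdown(i,ox=0,oy=0):
    n=nest(i); g=off(n,F[2],GX+ox,oy); R=rpy(F[2])
    manip.line_to([*g,.12],.25,rotation=R); print("above",st())
    zt=.022+HO
    for dx,dy in [(0,0),(.002,0),(-.002,0),(0,.002),(0,-.002),(.002,.002),(.002,-.002),(-.002,.002),(-.002,-.002),(.004,0),(-.004,0),(0,.004),(0,-.004)]:
        h=off(g,F[2],dx,dy)
        manip.line_to([*h,zt+.016],.1)
        c=manip.line_to([*h,zt],.04,contact_N=6); s=manip.sense()
        print("ins",dx,dy,c,st())
        if s["position"][2]<zt+.004: break
        manip.line_to([*s["position"][:2],zt+.016],.1)
    else: return False
    manip.grip(.68); print("rel",st())
    p=manip.sense()["position"]; manip.line_to([p[0],p[1],.13],.2)
    return True
E
python3 - <<'E'
from pp import *
if pick([.5743,-.2616,.2305]): print(putdown(2))
E
```

```text
down False (15.62, [0.5627, -0.2644, 0.012], [-3.142, 0.0, 0.23], [0.2, 0.2, 0.0], 0.996, 0.0)
grip (16.07, [0.5632, -0.2647, 0.0129], [3.14, -0.001, 0.231], [-0.6, -0.4, 3.4], 0.523, 42.7)
lift (16.96, [0.5616, -0.2637, 0.1582], [-3.14, 0.002, 0.231], [0.7, -0.1, -1.5], 0.525, 42.3)
above (18.29, [0.5052, 0.0232, 0.12], [3.141, -0.0, 0.032], [0.1, -0.1, 0.1], 0.528, 42.3)
ins 0 0 True (19.57, [0.5052, 0.0239, 0.0328], [-3.141, -0.0, 0.032], [-0.6, 0.1, 5.2], 0.525, 43.3)
rel (19.86, [0.5042, 0.024, 0.0319], [-3.141, 0.001, 0.032], [0.1, -0.0, 0.0], 0.681, 0.0)
True
```

```bash
cat >> pp.py <<'E'
def look(gs):
    im=[(n,cam(n)[0]) for n in("top","scene")]
    o=fitshells(im,gs); 
    for x in o: print(x[:2],teal(im[0][1],"top",x[0]))
    return [x[0] for x in o],[x[1] for x in o],im
E
python3 - <<'E'
from pp import *
q,e,im=look([(.5675,-.377),(.4437,-.2632)])
ok=lambda i,g: e[i]<.17 and np.hypot(*(np.array(q[i][:2])-g))<.05
if ok(1,(.4437,-.2632)) and pick(q[1]) and putdown(3):
    q,e,im=look([(.5675,-.377)])
    if ok(0,(.5675,-.377)) and pick(q[0]) and putdown(1): 
        manip.line_to([.45,.05,.3],.3); manip.movep([.36,.02,.35],rpy(0))
        a,_=cam("top");b,_=cam("scene");print(st())
        cv2.imwrite("pics/c2.png",np.hstack([cv2.resize(a[130:260,170:390],(440,520)),cv2.resize(b[130:390,180:360],(360,520))]))
        cv2.imwrite("pics/top2.png",a);cv2.imwrite("pics/scene2.png",b)
E
```

```text
([0.5674, -0.377, -0.6574], np.float64(0.122)) [98, 226, 143]
([0.4436, -0.2629, 0.5496], np.float64(0.123)) [98, 220, 146]
down False (23.62, [0.4337, -0.2695, 0.0125], [3.141, -0.0, 0.55], [0.4, -0.1, 0.5], 0.996, 0.0)
grip (24.07, [0.434, -0.2697, 0.0129], [3.14, -0.001, 0.55], [-0.2, -0.1, 5.3], 0.526, 41.4)
lift (24.96, [0.4325, -0.2684, 0.1584], [-3.139, 0.001, 0.55], [-1.4, 0.9, -1.0], 0.534, 40.8)
above (26.04, [0.5069, -0.0524, 0.1193], [-3.142, 0.002, 0.033], [1.0, -0.5, -0.6], 0.529, 40.9)
ins 0 0 True (27.33, [0.5076, -0.0521, 0.0326], [3.141, -0.0, 0.032], [-0.6, -0.3, 4.6], 0.529, 41.6)
rel (27.62, [0.5067, -0.0519, 0.0318], [-3.141, 0.001, 0.032], [-0.2, -0.4, 0.5], 0.68, 0.0)
([0.5675, -0.377, 5.622], np.float64(0.126)) [98, 223, 145]
down False (31.44, [0.5577, -0.3694, 0.0113], [-3.142, 0.001, -0.661], [0.9, -0.6, -0.7], 0.998, 0.0)
grip (31.89, [0.5586, -0.3701, 0.013], [3.142, -0.002, -0.661], [0.3, 0.7, 3.0], 0.529, 42.9)
lift (32.78, [0.5571, -0.3689, 0.1581], [-3.141, 0.003, -0.661], [-0.0, -0.5, -1.1], 0.524, 42.5)
above (34.83, [0.5028, 0.0991, 0.1201], [3.141, -0.0, 0.031], [0.2, -0.1, -1.6], 0.526, 42.5)
ins 0 0 True (36.12, [0.5028, 0.0999, 0.0328], [-3.141, -0.0, 0.032], [-0.3, 0.3, 5.5], 0.527, 43.5)
rel (36.4, [0.5018, 0.0998, 0.032], [-3.141, 0.001, 0.032], [0.6, 0.6, -0.2], 0.677, 0.0)
(38.42, [0.36, 0.0203, 0.3479], [-3.141, 0.004, 0.001], [-0.4, -0.2, -0.3], 0.683, 0.0)
```

View pics/c2.png

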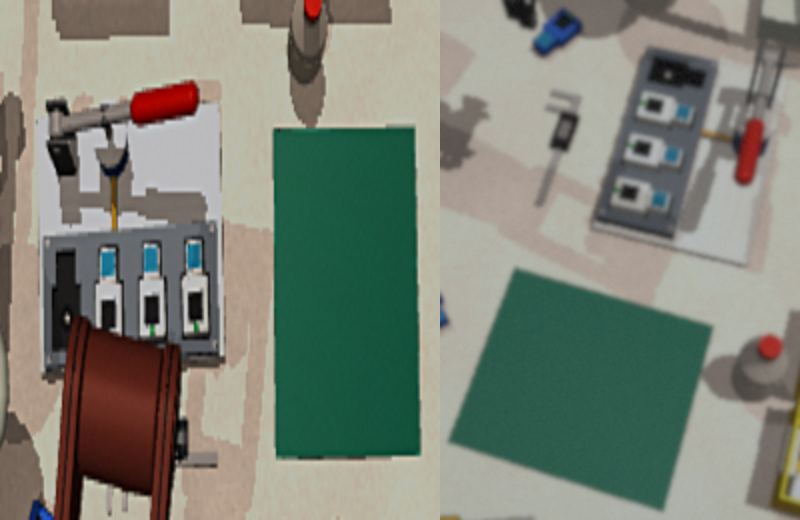

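Both views show three shells in nests 1 to 3, noses pointing away from the robot, with the mat empty. Next, check the seating heights and measure the lever.

Run:
```python
from pp import *
manip.movep([.30,-.42,.35],rpy(-.5))
a,d=cam("top");b,e=cam("scene")
cv2.imwrite("pics/top3.png",a);cv2.imwrite("pics/scene3.png",b)
W=cloud("top",d)
for i in range(4):
    n=nest(i)
    for dx,dy in((-.035,0),(0,.018),(0,-.018),(.036,0)):
        X=[*off(n,F[2],dx,dy),.05]; u,v=np.round(w2pix("top",X)).astype(int); print(i,np.round(W[v-1:v+2,u-1:u+2,2].mean(),4),end=" ")
    print()
print("shellrefs")
for nm,im,dd in(("top",a,d),("scene",b,e)):
    h=cv2.cvtColor(im,cv2.COLOR_BGR2HSV); W=cloud(nm,dd)
    M=((h[...,0]<8)|(h[...,0]>172))&(h[...,1]>150)&(dd>0)&(W[...,2]>.12)&(abs(W[...,0]-.65)<.06)&(abs(W[...,1])<.12)
    X=W[M]; c,V=np.linalg.eigh(np.cov(X.T)); print(nm,M.sum(),X.mean(0),X.min(0),X.max(0),V[:,-1],np.percentile(X[:,2],[5,50,95]))
print("pred grip x",F, st())
for i in (1,2,3):
    n=nest(i)
    ob=[]
    for nm,im in(("top",a),("scene",b)):
        h=cv2.cvtColor(im,cv2.COLOR_BGR2HSV); r=roi(nm,n,.06,.04)
        t=((h[...,0]>85)&(h[...,0]<105)&(h[...,1]>140)&(h[...,2]>90)).astype(np.uint8)
        S=np.zeros(t.shape);S[r[1]:r[3],r[0]:r[2]]=sil(nm,[box(-.06,.06,-.038,.038,.05,.05)],[n[0],n[1],F[2]],r)
        t=t*(S>.5); ys,xs=np.nonzero(t); X=pix2w(nm,xs.mean(),ys.mean(),z=.05)
        dxy=X[:2]-n[:2]; c,s=np.cos(F[2]),np.sin(F[2]); print(i,nm,len(xs),"teal rel",np.round([c*dxy[0]+s*dxy[1],-s*dxy[0]+c*dxy[1]],4))
```

```text
0 0.0217 0 0.0205 0 0.0217 0 0.2175 
1 0.0487 1 0.044 1 0.0493 1 0.0491 
2 0.0505 2 0.0501 2 0.0498 2 0.0519 
3 0.0505 3 0.0483 3 0.0482 3 0.0476 
shellrefs
top 262 [ 0.65187979 -0.00702054  0.18795507] [ 0.63947912 -0.06027689  0.16731594] [0.66780232 0.04957442 0.20956404] [-0.03250579  0.96987708 -0.24141629] [0.17354517 0.18801627 0.20227473]
scene 253 [ 0.65198142 -0.01052294  0.19092029] [ 0.63795897 -0.06233924  0.17498492] [0.66506509 0.04540555 0.20572938] [-0.03004594  0.97099397 -0.23720865] [0.17885323 0.19056425 0.20295204]
pred grip x [0.5158 0.0622 0.032 ] (40.15, [0.3009, -0.4192, 0.3503], [3.142, -0.001, -0.498], [-0.5, 0.3, -0.2], 0.677, 0.0)
1 top 36 teal rel [ 0.0271 -0.0013]
1 scene 17 teal rel [0.0245 0.002 ]
2 top 35 teal rel [0.0269 0.0008]
2 scene 19 teal rel [0.0235 0.0047]
3 top 37 teal rel [ 0.027  -0.0007]
3 scene 22 teal rel [0.024  0.0022]
```

Run:
```python
from pp import *
manip.grip(0.0,40)
manip.movep([.50,-.30,.33],rpy(0.03))
manip.movep([.652,-.010,.27],rpy(0.03))
print(manip.line_to([.652,-.010,.18],.08,contact_N=2.5),st())
for k in range(3):
    manip.line_to([.652,-.010,.102],.1); manip.hold(.2); print("dn",st())
    manip.line_to([.652,-.010,.215],.1); manip.hold(.3); print("up",st())
manip.line_to([.652,-.010,.32],.2)
manip.movep([.40,-.25,.42],rpy(0.03))
a,d=cam("top");cv2.imwrite("pics/top4.png",a);b,e=cam("scene");cv2.imwrite("pics/scene4.png",b)
W=cloud("top",d);v,u=np.mgrid[:420,:560]
reg=(W[...,1]>.15)&(W[...,0]>.25)&(W[...,0]<.6)&(W[...,1]<.5)&(d>0)
k=reg&(W[...,2]>.285)&(W[...,2]<.32); print("knob",k.sum(),W[k].mean(0),W[k].min(0),W[k].max(0))
h=cv2.cvtColor(a,cv2.COLOR_BGR2HSV)
k&=h[...,2]<80; print("darkknob",k.sum(),W[k].mean(0),u[k].mean(),v[k].mean())
r=reg&(W[...,2]>.25)&(W[...,2]<.275); X=W[r][:,:2];print("ring",(X.min(0)+X.max(0))/2,np.ptp(X,0))
M=((W[...,2]>.17)&(abs(W[...,0]-.65)<.06)&(abs(W[...,1])<.06));print("lever z",W[M].mean(0))
cv2.imwrite("pics/c4.png",np.hstack([cv2.resize(a[90:270,100:300],(440,396)),cv2.resize(b[90:290,180:360],(356,396))]))
```

```text
True (43.83, [0.6509, -0.01, 0.1889], [-3.141, 0.003, 0.03], [0.7, 0.5, 4.4], 0.0, 1.7)
dn (45.06, [0.6533, -0.0103, 0.1044], [3.141, 0.0, 0.03], [-2.1, -0.8, 10.7], -0.001, 5.4)
up (46.64, [0.6519, -0.01, 0.2146], [-3.141, 0.004, 0.03], [0.5, 0.8, -0.1], 0.001, 0.0)
dn (48.12, [0.653, -0.01, 0.1033], [-3.142, 0.001, 0.03], [-1.2, -0.4, 12.4], -0.0, 5.4)
up (49.71, [0.6519, -0.01, 0.2147], [-3.141, 0.004, 0.03], [-0.4, 0.7, -0.8], 0.002, 0.0)
dn (51.19, [0.653, -0.01, 0.1032], [-3.142, 0.001, 0.03], [-2.2, 1.3, 10.7], -0.004, 5.4)
up (52.77, [0.6519, -0.01, 0.2146], [-3.141, 0.004, 0.03], [-0.1, 0.3, -0.1], -0.002, 0.0)
knob 73 [0.33928942 0.32538209 0.3042006 ] [0.32867202 0.3148498  0.28791198] [0.35249176 0.33980104 0.31427258]
darkknob 72 [0.33914858 0.32526297 0.30415477] 138.18055555555554 251.5
ring [0.46343311 0.32085307] [0.27261181 0.18054155]
lever z [ 0.65188364 -0.0065593   0.18830227]
```

View pics/c4.png

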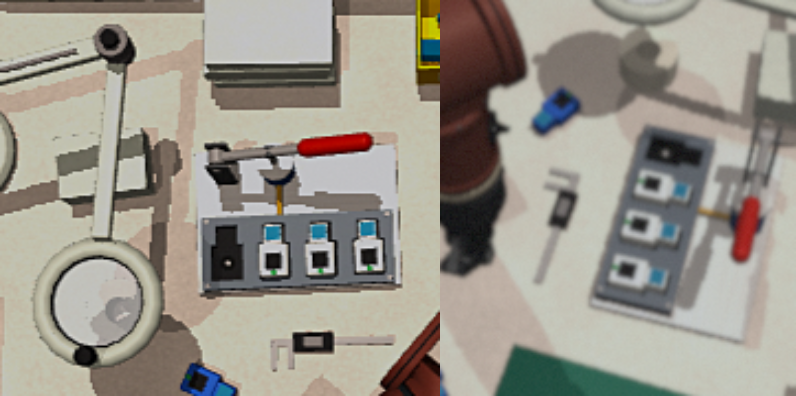

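The shells are still seated, the lever is back up, and the knob sits at crop (85,355), about (0.337, 0.327). Each stroke reached about 0.46 rad, from the grip height. Swinging the lens back, with two-link kinematics for the knob path.

```bash
cat > back.py <<'E'
from pp import *
from scipy.optimize import least_squares
mid=F[:2]; S=np.array([.684,.617]); K0=np.array([.3355,.3275])
def fk(t,L=.437):
    e=S+.34*np.array([np.cos(t[0]),np.sin(t[0])]); return e,e+L*np.array([np.cos(t[1]),np.sin(t[1])])
sol=lambda target,L,x0: least_squares(lambda t:fk(t,L)[1]-target,x0).x
t0=sol(K0,.437,[-1.33,np.radians(-185)]); t1=sol(mid,.36,[-1.33,np.radians(-136)])
E
python3 - <<'E'
from back import *
print(t0,t1,fk(t0)[0],fk(t1))
z=.278; y0=-.087
manip.grip(1.0,40)
manip.movep([*K0,.40],rpy(y0))
print(manip.line_to([*K0,z],.12,contact_N=8),st())
manip.grip(0.0,40); print(st())
N=7
for i in range(1,N+1):
    t=t0+(t1-t0)*i/N
    manip.line_to([*fk(t)[1],z],.12,rotation=rpy(y0+t[1]-t0[1]))
    print(st())
    if manip.sense()["grip_width"]<.2: break
a,d=cam("top");b,e=cam("scene")
cv2.imwrite("pics/c5.png",np.hstack([cv2.resize(a[90:270,100:300],(440,396)),cv2.resize(b[90:290,180:360],(356,396))]))
for nm,dd,im in(("top",d,a),("scene",e,b)):
    W=cloud(nm,dd);h=cv2.cvtColor(im,cv2.COLOR_BGR2HSV)
    r=(dd>0)&(W[...,2]>.245)&(W[...,2]<.275)&(np.hypot(W[...,0]-mid[0],W[...,1]-mid[1])<.14)&(h[...,1]<70)&(h[...,2]>110)
    X=W[r][:,:2];s=np.linalg.lstsq(np.c_[X,np.ones(len(X))],(X**2).sum(1),rcond=None)[0]; print(nm,len(X),"ring circ",s[:2]/2,np.sqrt(s[2]+((s[:2]/2)**2).sum()))
E
```

```text
[-1.31284618 -3.23153326] [-1.25062382 -2.44101125] [0.77073368 0.28824893] (array([0.7910083 , 0.29427841]), array([0.456936  , 0.01256101]))
False (58.95, [0.3359, 0.3278, 0.279], [-3.141, -0.001, -0.087], [0.1, 0.4, -0.2], 1.001, 0.0)
(59.52, [0.3356, 0.3277, 0.2785], [-3.141, -0.0, -0.087], [0.3, 1.0, 1.9], 0.291, 39.2)
(60.08, [0.3367, 0.2789, 0.2783], [3.142, 0.0, 0.025], [-3.1, -1.5, 5.6], 0.294, 39.5)
(60.64, [0.3439, 0.231, 0.2784], [3.142, -0.001, 0.137], [-1.1, -1.5, 4.8], 0.292, 39.6)
(61.2, [0.3564, 0.1834, 0.2783], [3.141, -0.001, 0.25], [-0.0, -2.0, 6.2], 0.293, 39.6)
(61.76, [0.3744, 0.1371, 0.2783], [3.141, -0.001, 0.363], [1.4, -1.6, 4.2], 0.291, 39.5)
(62.33, [0.3973, 0.0928, 0.2783], [3.141, -0.001, 0.477], [1.4, -2.1, 5.5], 0.294, 39.6)
(62.89, [0.4253, 0.0512, 0.2783], [3.141, -0.001, 0.59], [0.9, -1.7, 4.9], 0.288, 39.5)
(63.46, [0.458, 0.0128, 0.2783], [3.14, -0.001, 0.703], [1.5, -0.7, 4.3], 0.292, 39.5)
top 676 ring circ [0.52855242 0.07434282] 0.07439192988145198
scene 2504 ring circ [0.53179784 0.06278336] 0.06095908889394828
```

View pics/c5.png

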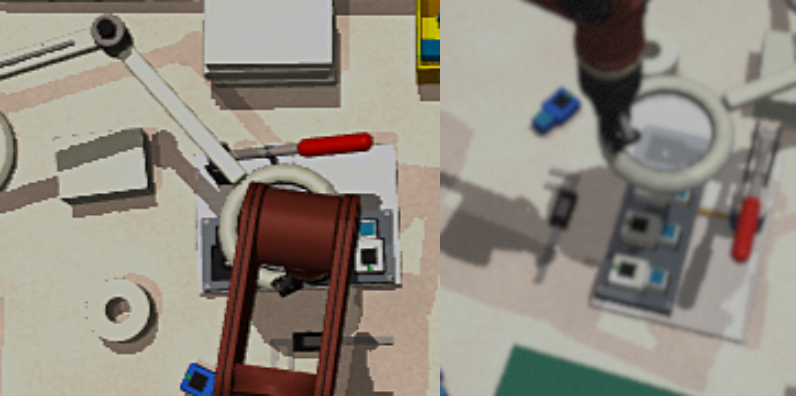

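The lens is over the plate. I'll release the knob, back off and measure the ring.

Run:
```python
from back import *
manip.grip(.75); manip.hold(.2)
p=manip.sense()["position"]; manip.line_to([p[0],p[1],.42],.2)
manip.movep([.30,-.40,.42],rpy(0.0)); print(st())
a,d=cam("top");b,e=cam("scene");cv2.imwrite("pics/top6.png",a)
cv2.imwrite("pics/c6.png",np.hstack([cv2.resize(a[90:270,100:300],(440,396)),cv2.resize(b[90:290,180:360],(356,396))]))
W=cloud("top",d);h=cv2.cvtColor(a,cv2.COLOR_BGR2HSV)
D=np.hypot(W[...,0]-mid[0],W[...,1]-mid[1])
r=(d>0)&(W[...,2]>.24)&(W[...,2]<.28)&(D<.14)&(h[...,2]>110)
# exclude link: remove points toward the elbow
X=W[r][:,:2]; t=t1[1]; ax=np.array([np.cos(t),np.sin(t)])
c=mid.copy()
for _ in range(6):
    Y=X[((X-c)@ax>-.06)&(np.hypot(*(X-c).T)<.1)]
    lo,hi=[np.percentile(Y@np.array([-ax[1],ax[0]]),q) for q in(.5,99.5)]
    far=np.percentile(Y@ax,99.5)
    R=(hi-lo)/2; c=ax*(far-R)+np.array([-ax[1],ax[0]])*(hi+lo)/2
print("lens",c,R,"err",c-mid)
k=(W[...,2]>.288)&(W[...,2]<.325)&(D<.2)&(h[...,2]<80); K=W[k].mean(0); print("knob",k.sum(),K)
v,u=np.mgrid[:420,:560]
q=(W[...,2]>.32)&(abs(W[...,0]-.79)<.05)&(abs(W[...,1]-.295)<.05)&(d>0); Ee=W[q].mean(0); print("elbow",q.sum(),Ee,"lens from K-E",Ee[:2]+(K[:2]-Ee[:2])*360/437,np.hypot(*(K-Ee)[:2]))
M=((W[...,2]>.17)&(abs(W[...,0]-.65)<.04)&(abs(W[...,1])<.06));print("lever",W[M].mean(0))
```

```text
(66.7, [0.3006, -0.3994, 0.42], [-3.141, -0.0, 0.001], [0.5, 0.1, 0.3], 0.747, 0.0)
lens [0.52203788 0.06679346] 0.08692019976376783 err [0.00623788 0.00459346]
knob 59 [0.45990296 0.01325442 0.30539911]
elbow 64 [0.78890994 0.29918602 0.32566492] lens from K-E [0.51787445 0.06363596] 0.4358927305585589
lever [ 0.65196366 -0.00659995  0.18778753]
```

View pics/c6.png

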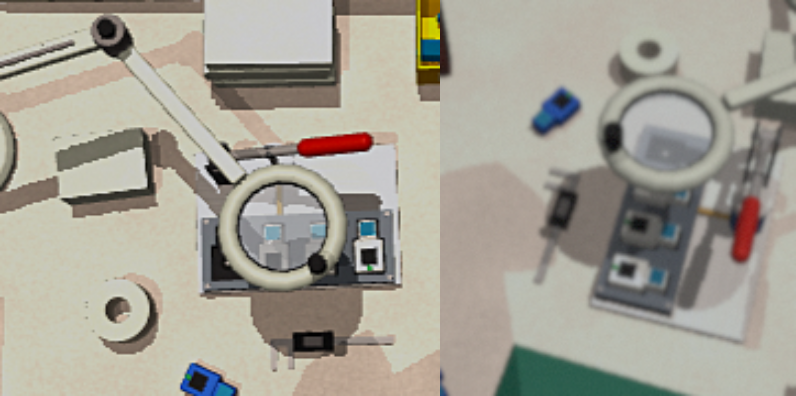

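The lens centre is within about 8 mm of the plate middle, the shells are seated, the lever is up and the robot is clear. Handing in.

```bash
python3 -c "
from cell import manip
print(manip.close_job())"
```

```text
the job is handed in; nothing more can be done
None
```

The job is handed in, but the interface gave no verdict: the three shells found on the mat are seated in pockets nest1 to nest3, the lever had three full strokes and is back up, and the lens is about 8 mm from the middle of the nest plate.

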